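# Let the waiting spark plug down the parts chute

### The job

One more used spark plug is waiting behind a gate in the two-lane parts chute. With your fingertips press down the finger pad of the rocking lever on that plug's lane so that its gate lifts, keep it pressed until the plug has slid down into the tin tray with the other three, then let go so that the gate drops shut. Keep the brass drain plug shut in behind its own gate in the other lane, do not touch any of the plugs with the robot, and leave the primer and the pulley where they are.

Things in the scene. Friction and masses are not known exactly. Their poses are not given: they have to be found in the camera images.
- chute: Sheet-metal parts chute on legs, 103 mm wide, 225 mm long from above, sloping down 30 degrees along its +x. Origin on the bench below the lever pivots; x level, pointing down the slope, y to the chute's left, z up. A divider at y = 0 makes a left lane (centre y = +25 mm) and a right lane (y = -25 mm), 47 mm wide each, walls 26 mm high. Upper end at x = -127, z = 173 mm.
- gate_foot (a point): Where the two shut gates meet the divider, on the chute's floor: chute x = 38, y = 0, z = 78 mm. Each gate is a steel blade across its own lane, 43 mm wide and 56 mm high, on the lower arm of its lever.
- lip (a point): Middle of the chute's lower edge, over the tray: chute x = 98, y = 0, z = 43 mm. Both lanes end here, open.
- pivot (a point): Middle of the line of the two level lever pins, across the chute: chute x = 4, y = 0, z = 169 mm. Outside each long wall a steel rocking lever turns on its pin: the lower arm (75 mm) carries the gate, the upper arm (85 mm) ends in the finger pad.
- pad_left (a point): Middle of the top face of the left lever's finger pad, a ribbed steel plate 40 mm along the chute by 46 mm across, outside the left wall. Shut: chute x = -68, y = 83, z = 215 mm. Moves with the pad: fully pressed 33 mm lower and 12 mm to chute -x. Its face leans 12 degrees (-x edge high) when shut and 12 the other way when pressed, so a straight press down works. Only bench lies below it.
- pad_right (a point): The same for the right lane's lever, mirrored: chute y = -83 mm. Each lever works only the gate of its own lane.
- lever_left (a joint): Left lane's rocking lever, rad: 0 = gate shut (2 mm off the floor), 0.42 = pad fully down on its stop, gate raised 35 mm. A spring shuts it again: pressing the pad takes about 4 N to start and 6 N near full stroke. A spark plug passes freely above 0.32.
- lever_right (a joint): The same for the right lane's lever.
- spark_plug: Used spark plug waiting behind the gate of either lane, thread end down the slope: 69 mm long, steel hexagon 19 mm across flats, white insulator 12 mm thick, dark thread 14 mm, 50 g. Slides down by itself in under a second once the gate is up. Origin on its axis where the thread starts; thread and electrode run 16 mm to +x, insulator and terminal 53 mm to -x.
- drain_plug: Brass drain plug in the other lane, standing on its hexagon head behind that lane's gate: head 22 mm, flange 25 mm, thread stub 14 mm, 24 mm high. Origin at the middle of the head's underside, z along the thread.
- tray: Tin tray fixed on the bench under the chute's lip, 140 mm (x) by 210 mm (y), walls 28 mm high and 3 mm thick. Origin at the middle of its underside; turned as the chute.
- used_plug_1: One of three used spark plugs, like the waiting one, lying in the tray. Origin on its axis where the thread starts; thread and electrode run 16 mm to +x, insulator and terminal 53 mm to -x.
- used_plug_2: As used_plug_1.
- used_plug_3: As used_plug_1.
- primer: Blue plastic fuel primer on the bench beside the chute: round base 40 mm, dome, 25 mm high, two nipples to its +x. Origin at the middle of its underside.
- pulley: Steel pull pulley lying on the bench on the other side of the chute: 76 mm across, 14 mm thick, hub 22 mm high. Origin at the middle of its underside.
Mind the look-alikes: they are no part of the job. Leave any orange look-alike of the used_plug_2 alone.

How it is judged:
By the outcome, as a careful person would: the job done as asked, in the order asked, and still so for the second after the job is handed in, with the robot touching nothing.
It also fails if it takes over 32 s, if anything falls off the work surface, if the arm or the gripper's body presses on something with over 40 N, if the wrist force passes 120 N, or if a joint passes its speed limit or range.

### The arm

A 7-joint arm with a two-finger parallel gripper is mounted at the origin on the work surface. World frame = base frame: x ahead of the robot, y to its left, z up, the work surface at z = 0. Lengths are in m, angles in rad, forces in N, time in s.
With the tool pointing down it reaches from about 0.4 to 0.85 m from the base axis. Payload 6.9 kg.
Tool frame: the origin (TCP) lies at the very end of the fingers, on their centre line; the grasp point (between the pads) lies 19 mm behind it (env.hold_point_z is the distance from the TCP to the grasp point, in m); z points along the fingers, y is the line along which they close (so a half turn about z gives the same grasp; the last joint's range is limited). The gripper opens to 85 mm and grips with 20 to 120 N. Pads are 22 mm wide; open, the fingers measure 114 mm over their backs; the gripper's body (76 mm by 85 mm) begins 54 mm behind the grasp point. The pads swing forward as they close: fully open they stand 13 mm farther back than shut.
Start: joints at [1.244, 0.507, -0.238, 1.5, 0.126, 1.149, -0.155], TCP at [0.262, -0.568, 0.231] pointing down, gripper open.
Joint ranges: [-3.08, 3.08], [-0.24, 2.05], [-1.43, 1.35], [0, 2.5], [-1.52, 4.66], [0.17, 1.96], [-2.89, 2.89]. Speed limits (rad/s): [2.39, 2.39, 3.14, 3.14, 3.14, 3.14, 3.14].

### API

Orientations are given as a unit quaternion [w, x, y, z].
In Python, from cell import env gives the robot as it stands.
- The arm moves only by the tool servo_tool, never from a script. Its argument "plan" is a list of rows, each an object with "jaw": the finger opening in cm, from 0 to 8.54; "linear": the shift along the tool's x, y, z in cm, a list of three; "spin": the turn about the tool's z in degrees. In form: [{"jaw": jaw, "linear": [x, y, z], "spin": spin}, ...]. A call has 1 to 10 rows; each row is the pose to reach, as a shift and turn from the pose commanded when the call began, along the tool's axes at that moment; what a row does not reach only later rows make up. A row lasts 1/8 s, in which the tool goes at most 62.5 mm and 10.7 degrees, less where a joint would pass 70% of its speed; a pose out of reach is approached as far as the arm can. A call with a gripper value outside its range is refused whole. The fingers move at their own pace and stop on an object; "newtons" is the grip in N (left out, the last holds). Time passes only in rows, so rows that repeat a pose let the fingers close. It gives the time, the measured TCP pose, the force, the opening and the grip force at its end, in the units of the state.
- env.get_state(): the state, without advancing time (a new reading comes with each control period).
- env.camera(name): name is "side" or "top" or "wrist"; returns a dict with "img" (420x560x3 uint8, blue, green, red), "mtx" (3x3 intrinsics, pixels), "position" and "orientation" of the camera in the world. Camera axes: x right, y down, z forward; pixel columns grow to the right and rows downward; lengths in m; the calibration is good to about 2 mm. A picture is of the moment at which its call begins. There is no depth.
- env.sign_off(): hands the job in; it is judged then, once.
The state is a dict: "time": time; "joint_pos": joint angles; "qvel": joint speeds; "effort": joint torques, N m; "tool_pos": TCP position; "tcp_rot": TCP orientation; "force": force on the tool from outside, world axes, zero at the start; "torque": the same for the moment, N m; "grip_width": finger opening in m; "grip_force": force on a finger pad.
Only numpy, scipy, OpenCV 4.12 (cv2) and the standard library are available. Lean on these libraries where they do the work, as an engineer would, in place of code of your own. Each camera call takes 0.05 s, during which the arm holds its last target. There are 200 camera calls.

## Working session

There is one attempt and no reset: what is moved stays moved. The work goes in short steps, Python scripts to look and compute and a tool call to move; the robot and the scene stay as the last step left them, time stands still between calls to the robot, and variables do not carry over. Pictures are saved under pics/ and viewed, at most 10 in all, crops included, and the job is handed in when it is done.

Besides the shell and the picture viewer there is one more tool, called after "Request:" as name([rows], argument=value, ...), one row to a line, values as JSON. servo_tool: Moves the arm, as the interface text tells. Its arguments: {"type":"object","properties":{"plan":{"type":"array"},"newtons":{"type":"number"}},"required":["plan"]}

```bash
mkdir -p pics
python3 - <<'E'
from cell import env
import cv2
for n in("top","side"):
    c=env.camera(n); cv2.imwrite(f"pics/{n}0.png",c["img"]); print(n,c["mtx"].tolist(),c["position"],c["orientation"])
s=env.get_state(); print(s)
E
```

```text
top [[501.40610886723897, 0.0, 274.58254263233476], [0.0, 501.40610886723897, 211.0118941739073], [0.0, 0.0, 1.0]] [0.51069153 0.03279888 1.13381435] [ 0.04610949 -0.70118583  0.70974571 -0.04973298]
side [[512.5172671171592, 0.0, 274.6939572692666], [0.0, 512.5172671171592, 206.0619112718646], [0.0, 0.0, 1.0]] [ 0.49591918 -0.73843891  0.73614886] [-0.44564892  0.89103665 -0.0715896   0.04822498]
{'time': 0.1, 'joint_pos': array([ 1.24450589,  0.50823767, -0.23754837,  1.50101449,  0.12567178,
        1.14888702, -0.15476411]), 'qvel': array([-0.00075275, -0.00113428, -0.00010731, -0.002141  ,  0.00034151,
       -0.00020738, -0.00112686]), 'effort': array([-5.33413404e-03, -6.21834755e+01, -2.19461136e+00, -2.50207847e+01,
        1.26313639e-02,  7.84179429e-03,  3.93845869e-05]), 'tool_pos': array([ 0.26132891, -0.5672612 ,  0.23053351]), 'tcp_rot': array([-7.63386029e-04,  9.76779499e-01,  2.14245655e-01, -1.64007664e-04]), 'force': array([0.33769158, 0.2754028 , 0.05261714]), 'torque': array([ 0.03945317, -0.02329322, -0.01033076]), 'grip_force': 0.0, 'grip_width': 0.08555612508349911}
```

View pics/top0.png

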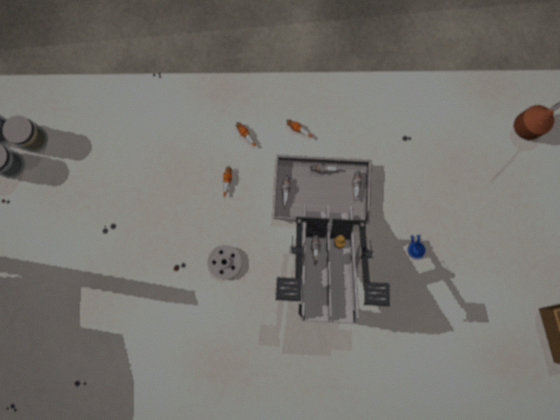

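View pics/side0.png

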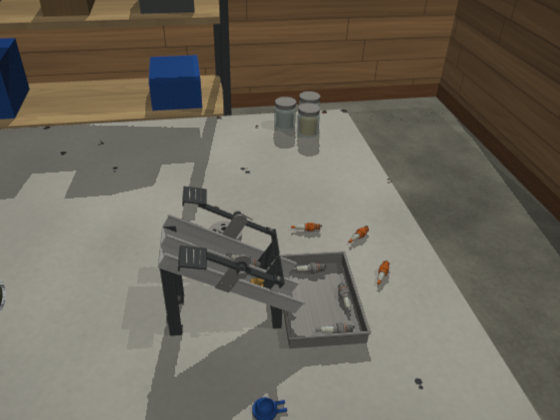

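The top view shows the chute pointing up the image (+x). The grey spark plug looks to be in the left lane at about (316,247) and the brass plug in the right lane at (340,241). The left pad is near (289,289) and the right pad near (377,294). The side view agrees. Next I'll measure the pads and enlarge the gate area to check the lanes.

```bash
cat > h.py <<'E'
import numpy as np
from scipy.spatial.transform import Rotation as R
def rot(q): return R.from_quat(q,scalar_first=True)
def ray(c,uv,z):
    d=rot(c["orientation"]).apply(np.linalg.inv(c["mtx"])@[*uv,1]); p=np.array(c["position"])
    return p+d*(z-p[2])/d[2]
def proj(c,P):
    q=c["mtx"]@rot(c["orientation"]).inv().apply(np.array(P)-c["position"]); return q[:2]/q[2]
E
python3 - <<'E'
from cell import env
import cv2,numpy as np
from h import *
c=env.camera("top"); s=env.camera("side")
L=ray(c,(289,289),.215); Rr=ray(c,(377,294),.215)
print(L,Rr,np.linalg.norm(L-Rr))
y=(L-Rr)[:2]; y/=np.linalg.norm(y); x=np.array([y[1],-y[0]]); print("yaw deg",np.degrees(np.arctan2(x[1],x[0])))
o=(L+Rr)[:2]/2+.068*x; print("chute origin",o)
W=lambda p:np.r_[o+p[0]*x+p[1]*y,p[2]]
im=cv2.resize(c["img"][140:330,240:420],None,fx=4,fy=3.1579,interpolation=cv2.INTER_CUBIC)
si=s["img"].copy()
pts=dict(gf=(.038,0,.078),lip=(.098,0,.043),pl=(-.068,.083,.215),pr=(-.068,-.083,.215),up=(-.127,0,.173))
for k,p in pts.items():
    u=proj(c,W(p)); v=proj(s,W(p)); print(k,u,v)
    cv2.circle(im,(int((u[0]-240)*4),int((u[1]-140)*3.1579)),4,(0,0,255),1)
    cv2.circle(si,tuple(int(a) for a in v),2,(0,0,255),1)
cv2.imwrite("pics/t1.png",im); cv2.imwrite("pics/s1.png",cv2.resize(si[170:360,140:380],None,fx=3.3,fy=3.1,interpolation=cv2.INTER_CUBIC))
E
```

```text
[0.49320029 0.00295629 0.215     ] [ 0.48226422 -0.15620294  0.215     ] 0.1595345071378993
yaw deg -3.930700771049158
chute origin [ 0.55557229 -0.08128471]
gf [327.24412939 239.16961538] [257.99240437 278.82852951]
lip [326.66291505 213.19606427] [290.22541462 290.49256494]
pl [287.21787177 288.89874271] [194.18341156 192.62893878]
pr [378.78426933 294.10137894] [191.698021  256.6575623]
up [329.0406689  322.73042551] [159.01398939 243.55143657]
```

View pics/t1.png

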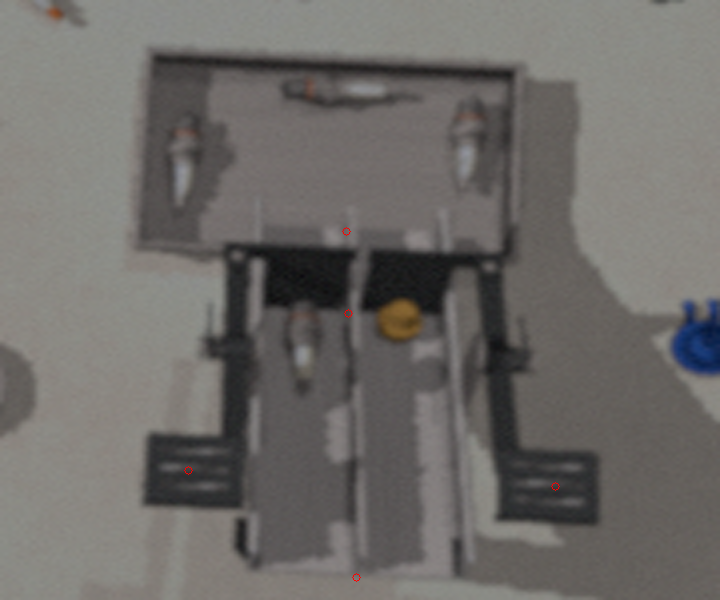

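View pics/s1.png

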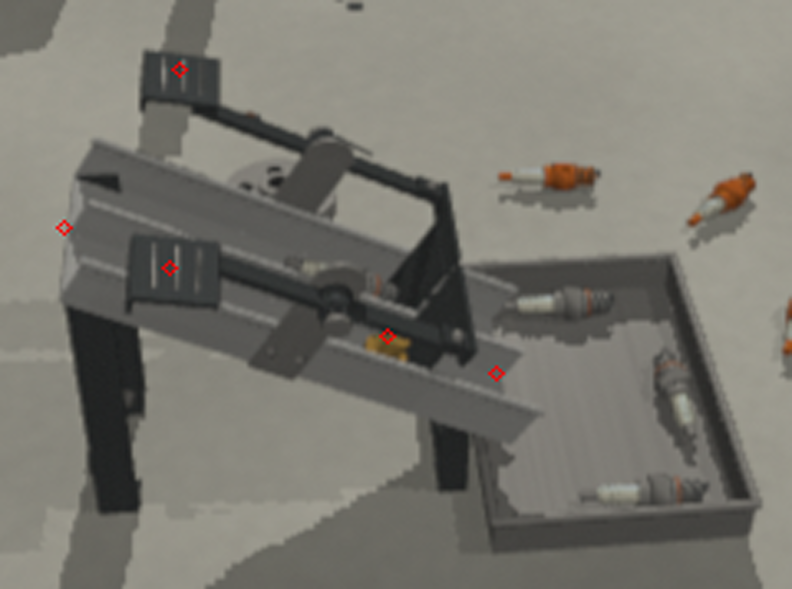

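The four projected points land on the gate foot, lip, upper end and pads, so the chute fit holds, and the pad spacing of 160 mm is close to the true 166 mm. The spark plug is in the left lane and the brass plug in the right, so I'll press the left pad at world (0.493, 0.003, 0.215). Now I'll work out the tool shifts.

Run:
```python
from cell import env
from h import *
s=env.get_state(); r=rot(s["tcp_rot"])
d=np.array([.487,.006,.33])-s["tool_pos"]
print(r.as_matrix().round(3), "shift cm",r.inv().apply(d)*100)
```

```text
[[ 0.908  0.418 -0.   ]
 [ 0.418 -0.908  0.001]
 [ 0.    -0.001 -1.   ]] shift cm [ 44.48333961 -42.64812773  -9.87524658]
```

Request:
servo_tool([
  {"jaw": 0,"linear": [0,0,-5],"spin": 0},
  {"jaw": 0,"linear": [0,0,-10],"spin": 10},
  {"jaw": 0,"linear": [4,-4,-10],"spin": 20},
  {"jaw": 0,"linear": [8,-8,-10],"spin": 28.6},
  {"jaw": 0,"linear": [12,-12,-10],"spin": 28.6},
  {"jaw": 0,"linear": [16,-16,-10],"spin": 28.6},
  {"jaw": 0,"linear": [20,-20,-10],"spin": 28.6},
  {"jaw": 0,"linear": [24,-24,-10],"spin": 28.6},
  {"jaw": 0,"linear": [28,-28,-10],"spin": 28.6},
  {"jaw": 0,"linear": [30,-29,-10],"spin": 28.6},
], newtons=40)

```text
time: 1.45
tool_pos: [0.4133, -0.175, 0.3317]
tcp_rot: [-0.0, 1.0, -0.031, 0.0]
force: [-1.1, -0.3, -0.4]
grip_width: 0.0001
grip_force: 0.0
```

Run:
```python
from cell import env
from h import *
s=env.get_state(); r=rot(s["tcp_rot"])
d=np.array([.487,.006,.33])-s["tool_pos"]
print(r.as_matrix().round(3), "shift cm",r.inv().apply(d)*100,s["joint_pos"],s["time"])
```

```text
[[ 0.998 -0.063  0.001]
 [-0.063 -0.998  0.   ]
 [ 0.001 -0.    -1.   ]] shift cm [  6.21824272 -18.52910252   0.1842025 ] [ 0.62529168  0.15838563 -0.33367582  1.74861806  0.05397098  1.24303626
 -1.35528219] 1.45
```

Request:
servo_tool([
  {"jaw": 0,"linear": [1.5,-4.5,0],"spin": 0},
  {"jaw": 0,"linear": [3,-9,0],"spin": 0},
  {"jaw": 0,"linear": [4.5,-13.5,0],"spin": 0},
  {"jaw": 0,"linear": [6.2,-18.2,0],"spin": 0},
  {"jaw": 0,"linear": [6.2,-18.2,4],"spin": 0},
  {"jaw": 0,"linear": [6.2,-18.2,8],"spin": 0},
  {"jaw": 0,"linear": [6.2,-18.2,9],"spin": 0},
  {"jaw": 0,"linear": [6.2,-18.2,9],"spin": 0},
])

```text
time: 2.45
tool_pos: [0.4868, -0.0014, 0.2416]
tcp_rot: [-0.0, 0.999, -0.034, -0.0]
force: [-0.9, -0.2, 0.8]
grip_width: -0.0002
grip_force: 0.0
```

Run:
```python
from cell import env
from h import *
import cv2
c=env.camera("top"); s=env.camera("side")
a=cv2.resize(c["img"][200:350,240:400],None,fx=2.5,fy=2.5,interpolation=3); b=cv2.resize(s["img"][130:280,140:300],None,fx=2.5,fy=2.5,interpolation=3)
cv2.imwrite("pics/ab.png",np.hstack([a,b]))
t=env.get_state(); print(t["tool_pos"],t["force"],proj(s,t["tool_pos"]))
```

```text
[ 0.48762465 -0.00128861  0.24268437] [-0.42668045 -0.92442486 -0.41552552] [189.79519473 182.15203465]
```

View pics/ab.png

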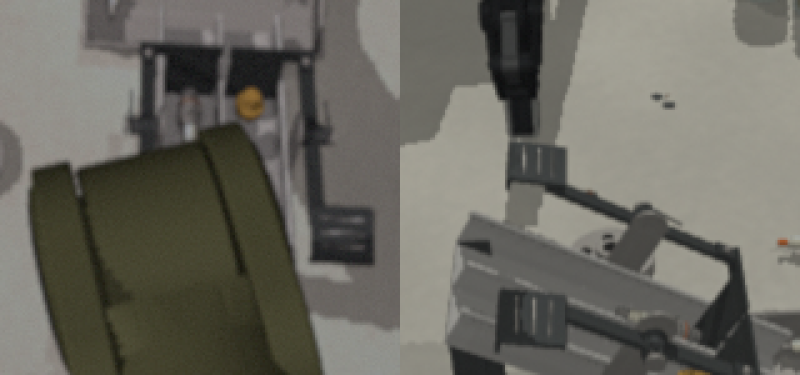

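The side view shows the closed fingertips above the left pad (crop about (520,135), pad at (540,160)). I'll move 6 mm outward, then press.

Request:
servo_tool([
  {"jaw": 0,"linear": [0,-0.6,1],"spin": 0},
  {"jaw": 0,"linear": [0,-0.6,2],"spin": 0},
  {"jaw": 0,"linear": [0,-0.6,3],"spin": 0},
  {"jaw": 0,"linear": [0,-0.6,4],"spin": 0},
  {"jaw": 0,"linear": [0,-0.6,4.8],"spin": 0},
  {"jaw": 0,"linear": [0,-0.6,5.3],"spin": 0},
  {"jaw": 0,"linear": [0,-0.6,5.5],"spin": 0},
  {"jaw": 0,"linear": [0,-0.6,5.5],"spin": 0},
  {"jaw": 0,"linear": [0,-0.6,5.5],"spin": 0},
  {"jaw": 0,"linear": [0,-0.6,5.5],"spin": 0},
])

```text
time: 3.8
tool_pos: [0.4849, 0.0047, 0.1855]
tcp_rot: [0.0, 0.999, -0.034, -0.002]
force: [-7.6, 0.2, 6.9]
grip_width: -0.0002
grip_force: 4.1
```

Run:
```python
from cell import env
from h import *
import cv2
c=env.camera("top"); s=env.camera("side")
a=cv2.resize(c["img"][140:300,240:400],None,fx=2.4,fy=2.4,interpolation=3); b=cv2.resize(s["img"][170:330,160:340],None,fx=2.3,fy=2.4,interpolation=3)
cv2.imwrite("pics/p1.png",np.hstack([a,b]))
t=env.get_state(); print(t["tool_pos"],t["force"])
```

```text
[0.48490652 0.00471103 0.18548856] [-8.39692235  1.66990195  7.26653252]
```

View pics/p1.png

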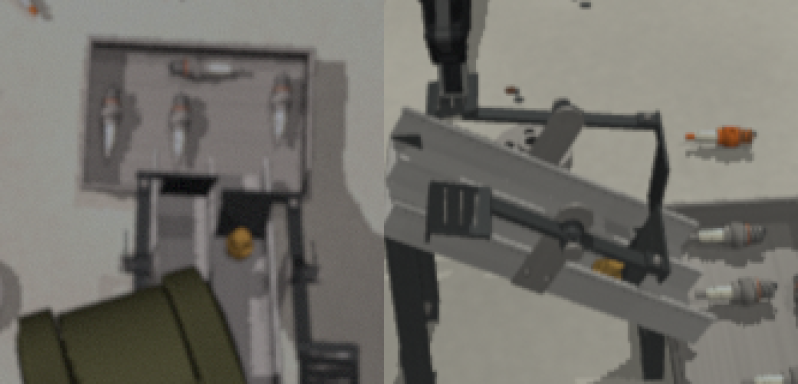

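The plug is lying fully in the tray at crop (180,130), well inside the walls, and the left gate is up. The brass plug is still shut in at (240,242). I'll release straight up.

Request:
servo_tool([
  {"jaw": 0,"linear": [0,0,-1],"spin": 0},
  {"jaw": 0,"linear": [0,0,-2],"spin": 0},
  {"jaw": 0,"linear": [0,0,-3],"spin": 0},
  {"jaw": 0,"linear": [0,0,-4.5],"spin": 0},
  {"jaw": 0,"linear": [0,0,-8],"spin": 0},
  {"jaw": 0,"linear": [0,0,-12],"spin": 0},
  {"jaw": 0,"linear": [0,0,-15],"spin": 0},
  {"jaw": 0,"linear": [0,0,-15],"spin": 0},
  {"jaw": 0,"linear": [0,0,-15],"spin": 0},
  {"jaw": 0,"linear": [0,0,-15],"spin": 0},
])

```text
time: 5.15
tool_pos: [0.4865, 0.0045, 0.3352]
tcp_rot: [0.0, 0.999, -0.034, -0.001]
force: [-0.2, -0.1, -0.5]
grip_width: 0.0001
grip_force: 0.0
```

Run:
```python
from cell import env
from h import *
import cv2
c=env.camera("top"); s=env.camera("side")
a=cv2.resize(c["img"][140:300,240:440],None,fx=1.9,fy=2.4,interpolation=3); b=cv2.resize(s["img"][170:330,160:340],None,fx=2.3,fy=2.4,interpolation=3)
cv2.imwrite("pics/p2.png",np.hstack([a,b]))
t=env.get_state(); print(t["tool_pos"],t["force"],t["qvel"])
```

```text
[0.48674497 0.00461505 0.33545324] [-0.58865739 -0.43322275 -0.36100993] [ 0.00028509 -0.00129263 -0.00141863 -0.00576792  0.00051864  0.0014605
 -0.00092666]
```

View pics/p2.png

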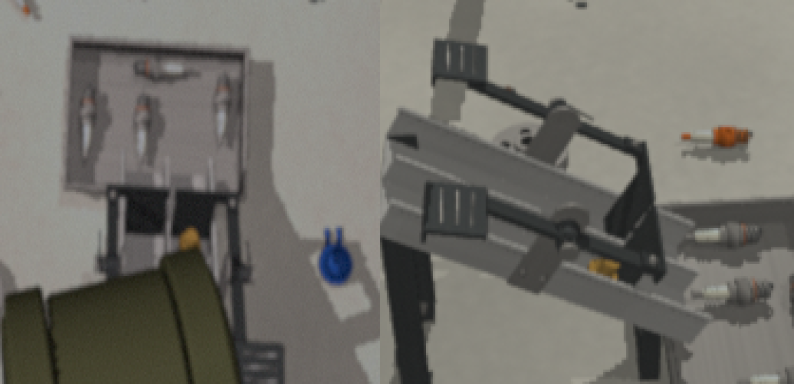

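Both gates are shut and both pads are level again. Four plugs are in the tray, the brass plug is still behind its gate, and the arm is clear.

```bash
python3 -c "
from cell import env
print(env.sign_off())"
```

```text
the job is handed in; nothing more can be done
None
```

The job is done and handed in: the waiting spark plug is in the tray with the other three, both gates are shut, the brass drain plug is still behind its own gate, and the robot touched only the left pad.

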